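# Fit the knob and show the valve to the inspection camera

### The arm

A 6-joint arm with a two-finger parallel gripper is mounted at the origin on a cart in front of the work surface, level with it; the furniture and walls round the work are solid. World frame = base frame: x ahead of the robot, y to its left, z up, the work surface at z = 0. Lengths are in m, angles in rad, forces in N, time in s.
With the tool pointing down it reaches from about 0.375 to 0.9 m from the base axis. Payload 3.1 kg.
Tool frame: the origin (TCP) lies at the very end of the fingers, on their centre line; the grasp point (between the pads) lies 19 mm behind it (r.pinch_z is the distance from the TCP to the grasp point, in m); z points along the fingers, y is the line along which they close (so a half turn about z gives the same grasp; the last joint's range is limited). The gripper opens to 85 mm and grips with 20 to 120 N. Pads are 22 mm wide; open, the fingers measure 114 mm over their backs; the gripper's body (76 mm by 85 mm) begins 54 mm behind the grasp point. The pads swing forward as they close: fully open they stand 13 mm farther back than shut.
Start: joints at [0.923, 0.527, 1.433, -0, 1.181, -0.178], TCP at [0.282, 0.558, 0.231] pointing down, gripper open.
Joint ranges: [-3.08, 3.08], [-0.75, 2.2], [0.22, 2.44], [-1.43, 4.57], [0, 2.65], [-2.85, 2.85]. Speed limits (rad/s): [2.79, 2.79, 3.14, 3.14, 3.14, 3.14].

### API

Orientations are given as [roll, pitch, yaw] about the fixed x, y, z axes, in that order (R = Rz(yaw) Ry(pitch) Rx(roll)).
In Python, from cell import r gives the robot as it stands. Calls block until the motion is done:
- r.movep(position, orientation): joint-space move of the TCP to a pose.
- r.servo_line(position, max_speed=0.15, ori=None, until_force=None): straight line of the TCP; ori=None keeps the orientation; max_speed is the mean speed in m/s. With until_force (N) it stops when the force on the tool has changed by that much, and returns True; else False.
- r.set_joints(angles): joint-space move.
- r.command_gripper(opening): finger opening in m; the grip force is fixed at half the most; returns when the fingers have stopped.
- r.wait(seconds).
- r.inverse_kinematics(position, orientation): joint angles nearest the present ones, or None.
- r.camera(name): name is "scene" or "side" or "wrist"; returns a dict with "img" (384x512x3 uint8, red, green, blue), "z_map" (384x512 float32, m along the optical axis (not along the pixel's ray), 0 where there is no reading), "mtx" (3x3 intrinsics, pixels), "position" and "orientation" of the camera in the world. Camera axes: x right, y up, looking along -z (the intrinsics and any distortion apply to the point x, -y, -z); pixel columns grow to the right and rows downward; lengths in m; the calibration is good to about 2 mm. A picture is of the moment at which its call begins.
A pose or a line that the arm cannot do raises r.IKError and nothing moves.
- r.job_done(): hands the job in; it is judged then, once.
Readings, each from a call of its own:
- r.get_t(): time.
- r.get_q(): joint angles.
- r.get_dq(): joint speeds.
- r.get_tau(): joint torques, N m.
- r.get_tcp_pos(): TCP position.
- r.get_eef_rot(): TCP orientation.
- r.get_contact_force(): force on the tool from outside, world axes, zero at the start.
- r.get_wrist_torque(): the same for the moment, N m.
- r.get_gripper_width(): finger opening in m.
- r.get_gripper_force(): force on a finger pad.
Only numpy, scipy, OpenCV 4.12 (cv2) and the standard library are available. Lean on these libraries where they do the work, as an engineer would, in place of code of your own. Each camera call takes 0.05 s, during which the arm holds its last target. There are 200 camera calls.

### The job

Push the loose orange square-bored knob fully down onto the square spindle of the valve block while the block stands in its blue-lipped cradle, and let go of it. Then take the block by its black rubber-covered end, lift it out with the knob still seated and hold it in the air in front of the inspection camera: the face with the two ports squarely facing the lens and centred on the lens axis (the red mark midway between the ports on the axis), 160 mm from the lens, knob side up. The program finishes while holding the valve there, still, with the camera untouched and the other things on the worktop left where they are.

Things in the scene. Friction and masses are not known exactly. Their poses are not given: they have to be found in the camera images.
- valve: loose aluminium block 34 (x) x 110 (y) x 40 (z) mm, 0.3 kg; origin under its centre, z up; mass centre at y -7. On top at (0, +30) mm a 12 mm square steel spindle, sides along x and y, 26 mm high, top 6 mm tapering to 6 mm square. Black rubber panels on the -y end (y -51 to -17): grip there across the 34 mm. +x face: two brass-rimmed ports at y +6 and +38, z 22 mm, red mark midway
- spindle_foot (a point): centre of the spindle's foot, on the block's top, at (0, +30, 40) mm in the valve's frame; axes as the valve's
- valve_grip (a point): inside the rubber-covered end, at (0, -32, 30) mm in the valve's frame, 10 mm below the block's top; a good centre for the finger pads; axes as the valve's
- valve_ports (a point): the red mark midway between the ports, on the +x face, at (+17, +22, 22) mm in the valve's frame; the face looks along the valve's +x
- valve_back (a point): the point of the rear (-x) face right behind the mark, at (-17, +22, 22) mm in the valve's frame
- knob: loose orange knob, 34 x 34 mm, 26 mm tall (lowest 4 mm a grey foot 30 x 30), 45 g, standing on the worktop; origin at the centre of its underside, z up. A 14.2 mm square hole runs through along z, sides parallel to the outer sides (x, y), so it fits the spindle in any quarter turn, 1 mm play per side. Fully down, its underside rests on the block's top
- cradle: fixed holder, 62 x 136 mm, axes as the valve's at the start; origin under its centre. Floor 6 mm thick, on which the block stands; blue lips to 18 mm above the worktop at both ends and on both sides near the spindle (y +16 to +52 mm), none beside the rubber-covered end; about 2 mm play
- camera_stand: fixed stand of the inspection camera: 90 mm square base, upright post to 0.32 m; origin under its base; the camera looks out towards its -x side
- camera_head (a joint): downward tilt of the camera head on its stand, rad; 0 = looks level along the stand's -x, positive = looks down; stiff, stays as set
- lens (a point): centre of the lens front glass of the white camera head (ring light round it); x axis points from the scene back into the camera along the optical axis, y is horizontal, z is up in the picture
- focus (a point): point of sharp focus: on the optical axis 160 mm in front of the lens, in empty air 0.17 to 0.25 m above the worktop; same axes as lens. Shown well, the mark between the ports is here, the valve's x axis points along this x axis (to the lens), its y and z axes along this y and z
- cap_jar: small clear jar with black lid, 45 mm round, 60 mm tall; bystander, origin under its centre
- filter_box: yellow carton 48 x 64 x 41 mm; bystander, origin under its centre
- ferrule_box: small flat parts box, clear lid, 36 x 50 x 18 mm; bystander, origin under its centre
- spanner_large: open-ended spanner lying flat, 27 x 146 x 6 mm; bystander, origin under its centre
- notebook: green notebook lying flat, 148 x 110 x 16 mm; bystander, origin under its centre
There are look-alikes about, which are no part of the job. What is shaped like the valve but purple is not meant.

How it is judged:
On the way:
1. the knob is fully down on the spindle and let go, the valve still standing in its cradle (distance between knob and spindle_foot below 0.005 m and angle between the z axis of knob and the z axis of valve, either way round below 0.15 rad and z of valve in the frame of cradle below 0.01 m and horizontal distance between valve and cradle below 0.008 m and contact force between the fingers and knob below 0.3 N), for 0.2 s.
At the end, for the whole second after the job is handed in: fingers hold the block, not the knob, still in air: mark within 20 mm of the focus point, ports towards the lens, valve x and y axes within 0.2 rad of the camera's, knob side up; knob within 5 mm of fully down; valve free of cradle and camera stand (distance between knob and spindle_foot below 0.005 m and angle between the z axis of knob and the z axis of valve, either way round below 0.15 rad and distance between valve_ports and focus below 0.02 m and angle between the x axis of valve and the x axis of focus, either way round below 0.2 rad and angle between the y axis of valve and the y axis of focus, either way round below 0.2 rad and x of valve_back in the frame of focus below -0.005 m and angle between valve's own z axis and vertical below 1 rad and contact force between the fingers and valve above 2 N and contact force between the fingers and knob below 0.3 N and contact force between valve and cradle below 0.1 N and contact force between valve and camera_stand below 0.1 N and linear speed of valve below 0.03 m/s); the arm keeps its last pose, push and grip.
It fails at once if the inspection camera or its stand is bumped (contact force between camera_stand and anything else above 1 N).
It fails at once if another thing on the worktop is shifted by more than 20 mm (distance of any of cap_jar, filter_box, ferrule_box, spanner_large, notebook from where it was at the start of the episode above 0.02 m).
It also fails if it takes over 51 s, if anything falls off the work surface, if the arm or the gripper's body presses on something with over 40 N, if the wrist force passes 120 N, or if a joint passes its speed limit or range.

## Working session

There is one attempt and no reset: what is moved stays moved. The work goes in short steps, each a Python script; the robot and the scene stay as the last script left them, time stands still between calls to the robot, and variables do not carry over. Pictures are saved under pics/ and viewed, at most 10 in all, crops included, and the job is handed in when it is done.

```bash
ls; mkdir -p pics; cat > h.py <<'E'
import numpy as np, cv2
from cell import r
from scipy.spatial.transform import Rotation as R
def rot(o):
    o=np.array(o,float)
    return o if o.shape==(3,3) else (R.from_quat(o).as_matrix() if o.size==4 else R.from_euler('xyz',o).as_matrix())
def cloud(c):
    z=c['z_map']; K=c['mtx']; v,u=np.indices(z.shape)
    P=np.stack([(u-K[0,2])/K[0,0]*z,-(v-K[1,2])/K[1,1]*z,-z],-1)
    W=P@rot(c['orientation']).T+np.array(c['position']); W[z==0]=np.nan
    return W
def ray(c,u,v):
    K=c['mtx']; d=np.array([(u-K[0,2])/K[0,0],-(v-K[1,2])/K[1,1],-1]); return np.array(c['position']),rot(c['orientation'])@d
def onplane(c,u,v,h):
    p,d=ray(c,u,v); return p+d*(h-p[2])/d[2]
def save(c,n,crop=None,s=1):
    im=c['img'][...,::-1]
    if crop: im=im[crop[1]:crop[3],crop[0]:crop[2]]
    cv2.imwrite('pics/'+n,cv2.resize(im,None,fx=s,fy=s,interpolation=cv2.INTER_CUBIC))
E
python3 - <<'E'
from h import *
import pickle
D={}
for n in ['scene','side','wrist']:
    c=r.camera(n); D[n]={k:c[k] for k in ['img','z_map','mtx','position','orientation']}; print(n,c['position'],c['orientation'],c['mtx'][0,0],[k for k in c])
    if n!='wrist': save(c,n+'0.png',None,1.56)
pickle.dump(D,open('d0.pkl','wb'))
print(r.get_t(),r.pinch_z,r.get_eef_rot())
E
```

```text
pics
scene [-0.06192654 -0.30602186  1.00273273] [ 0.70002785 -0.00588195 -1.11119293] 370.42755883970136 ['img', 'z_map', 'mtx', 'position', 'orientation']
side [-0.1235744  -0.90737657  0.64394232] [ 1.19805403 -0.0121892  -0.62918796] 352.8827499482743 ['img', 'z_map', 'mtx', 'position', 'orientation']
wrist [0.20734913 0.59416856 0.37297368] [-0.33146959  0.00230583  1.1033005 ] 297.4089574210257 ['img', 'z_map', 'mtx', 'position', 'orientation']
0.15 0.0187 [-3.13996272e+00 -3.05196550e-04  2.67276992e+00]
```

View pics/scene0.png

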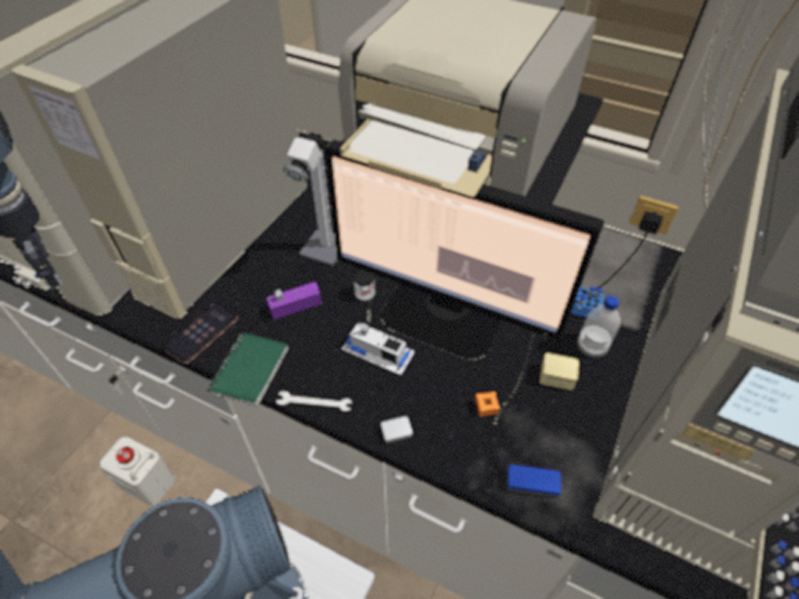

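View pics/side0.png

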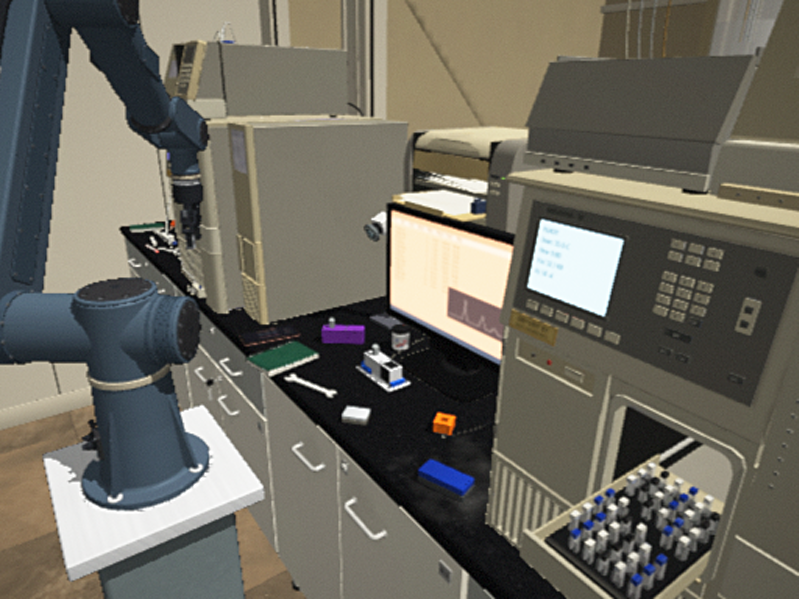

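The scene view shows the knob near (487,404), the valve in its cradle at (378,347), the purple decoy at (294,300) and the camera head at (303,158). The side view agrees. Next I'll get coordinates.

```bash
python3 - <<'E'
from h import *
import pickle
D=pickle.load(open('d0.pkl','rb'))
for n in ['scene','side']:
    c=D[n]; W=cloud(c); hsv=cv2.cvtColor(c['img'],cv2.COLOR_RGB2HSV); ok=np.isfinite(W[...,0])
    H,S,V=[hsv[...,i].astype(int) for i in range(3)]
    ws=(abs(W[...,0]-.6)<.6)&(abs(W[...,1])<.5)&(W[...,2]>-.02)&(W[...,2]<.4)&ok
    def rep(name,m,lo=None):
        m=m&ws; k,l,st,ce=cv2.connectedComponentsWithStats(m.astype(np.uint8))
        for i in range(1,k):
            if st[i,4]>25:
                p=W[l==i]; print(n,name,st[i,4],ce[i].round(1),'med',np.median(p,0).round(3),'min',np.percentile(p,3,0).round(3),'max',np.percentile(p,97,0).round(3))
    rep('orange',(H>5)&(H<18)&(S>190)&(V>120))
    rep('blue',(H>100)&(H<122)&(S>150)&(V>80))
    rep('purple',(H>130)&(H<150)&(S>120))
    rep('green',(H>60)&(H<90)&(S>100))
    rep('white',(S<50)&(V>150))
    rep('yellow',(H>22)&(H<32)&(S>80)&(V>150))
c=D['scene'];W=cloud(c)
for u,v in [(194,101),(190,110),(205,100),(207,130),(205,158),(240,215),(235,186),(232,208),(330,125),(285,290)]: print((u,v),W[v,u].round(3),c['img'][v,u])
c=D['side'];W=cloud(c)
for u,v in [(240,146),(243,144),(248,141),(320,150),(128,150),(150,190)]: print((u,v),W[v,u].round(3),c['img'][v,u])
save(D['scene'],'sc_crop.png',(160,70,360,280),3.8)
E
```

```text
scene blue 49 [391.7 193.4] med [ 0.745 -0.36   0.15 ] min [ 0.738 -0.369  0.142] max [ 0.759 -0.351  0.153]
scene blue 59 [371.8 198.3] med [ 0.821 -0.315  0.016] min [ 0.672 -0.329 -0.001] max [ 0.83  -0.298  0.185]
scene blue 497 [342.  306.8] med [ 0.404 -0.34   0.025] min [ 0.379 -0.38   0.002] max [ 0.433 -0.299  0.029]
scene purple 484 [189.2 192.3] med [0.558 0.251 0.033] min [ 0.511  0.214 -0.002] max [0.626 0.301 0.042]
scene green 968 [159.7 235.1] med [0.378 0.248 0.012] min [0.314 0.204 0.008] max [0.446 0.292 0.016]
scene white 36 [212.6  45.7] med [1.126 0.478 0.224] min [1.116 0.46  0.22 ] max [1.137 0.497 0.227]
scene white 333 [258.9 105.1] med [0.659 0.041 0.392] min [ 0.653 -0.055  0.388] max [0.697 0.15  0.399]
scene white 260 [195.1  96.5] med [0.709 0.28  0.313] min [0.687 0.265 0.172] max [0.863 0.445 0.325]
scene white 215 [396.2  95.8] med [ 1.124 -0.266  0.223] min [ 1.116 -0.346  0.218] max [ 1.139 -0.194  0.227]
scene white 898 [296.4 132. ] med [ 0.673 -0.07   0.332] min [ 0.667 -0.271  0.323] max [0.677 0.176 0.342]
scene white 328 [287.9 185.4] med [ 0
[... 3075 characters left out ...]
 [0.69  0.276 0.308] [202 199 197]
(190, 110) [0.66  0.273 0.296] [104 108 108]
(205, 100) [0.734 0.267 0.286] [152 149 151]
(207, 130) [0.745 0.282 0.148] [145 144 145]
(205, 158) [0.732 0.297 0.015] [ 98  98 105]
(240, 215) [0.539 0.045 0.046] [225 224 226]
(235, 186) [0.645 0.122 0.036] [138 119 116]
(232, 208) [0.553 0.082 0.044] [181 182 181]
(330, 125) [ 0.69  -0.149  0.375] [40 42 41]
(285, 290) [ 0.392 -0.178 -0.002] [31 29 34]
(240, 146) [0.672 0.275 0.291] [123 128 125]
(243, 144) [0.684 0.272 0.299] [78 77 76]
(248, 141) [0.658 0.199 0.329] [37 36 32]
(320, 150) [ 0.672 -0.168  0.37 ] [17 16 19]
(128, 150) [0.312 0.599 0.256] [34 36 34]
(150, 190) [0.395 0.617 0.048] [124 120 105]
```

View pics/sc_crop.png

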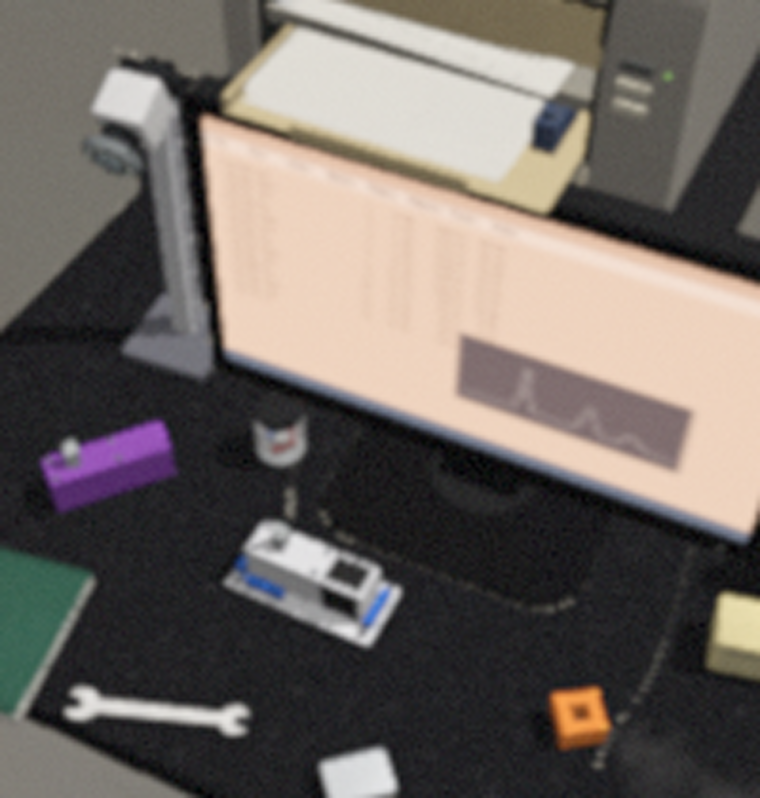

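The crop shows the valve's spindle end at upper left (270,540) and the rubber end at lower right (350,580). The knob is at (580,715) and the lens at (112,150), facing the robot side and tilted down. I'll retreat the arm, then look with the wrist camera.

```bash
python3 - <<'E'
from h import *
import pickle
r.servo_line([0.27,0.34,0.33],0.25)
p=np.array(r.get_tcp_pos());
# tool x towards -y (world), camera on +tool x
def look(pos,yaw,n,s=1.5):
    r.movep(pos,[np.pi,0,yaw]); r.wait(.2)
    c=r.camera('wrist'); save(c,n,None,s); pickle.dump(c,open(n[:-4]+'.pkl','wb'))
    print(n,np.round(c['position'],3),np.round(c['orientation'],3),r.get_q(),r.get_t(), onplane(c,256,192,0.03))
for yaw in (1.57,-1.57):
    print(yaw,r.inverse_kinematics([0.5,0.05,0.22],[np.pi,0,yaw]))
look([0.5,0.0,0.2],1.75,'w_valve.png')
look([0.47,-0.2,0.17],1.75,'w_knob.png')
E
```

```text
1.57 [-1.23066730e-01  3.79233281e-01  1.74782698e+00 -4.44089210e-16
  1.01453239e+00 -1.22270403e-01]
-1.57 None
w_valve.png [0.485 0.083 0.343] [-0.332 -0.001  0.182] [-2.22288957e-01  4.04426383e-01  1.77554888e+00  1.01908073e-04
  9.60982336e-01 -4.03080697e-01] 3.0917 [ 0.50379975 -0.0239689   0.03      ]
w_knob.png [ 0.455 -0.117  0.313] [-0.332 -0.     0.183] [-6.18739302e-01  4.63444061e-01  1.77950651e+00  2.13201074e-04
  8.98334558e-01 -8.00365171e-01] 4.175 [ 0.4723604  -0.21310824  0.03      ]
```

View pics/w_valve.png

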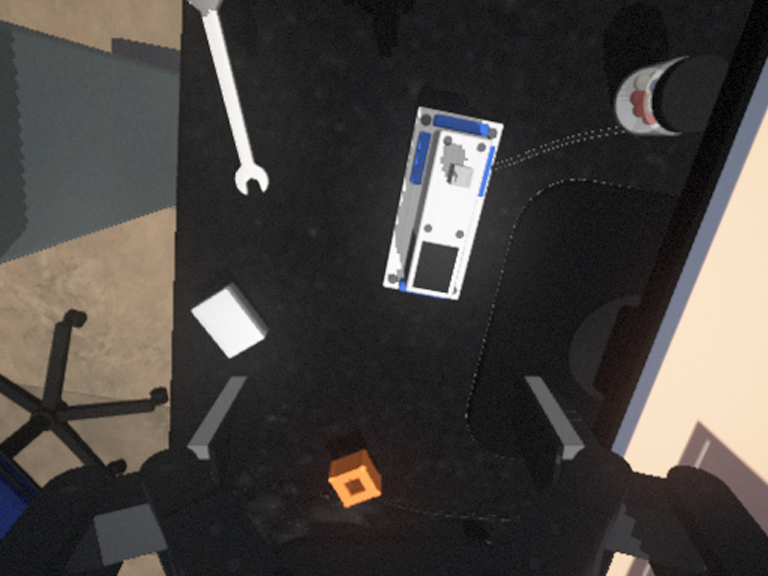

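View pics/w_knob.png

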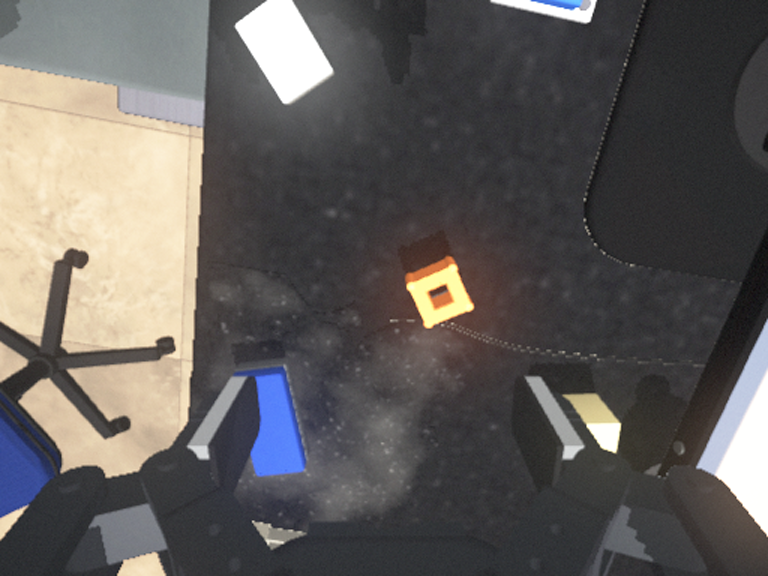

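The valve view has the valve at (450,205), its spindle at (460,175), and its rubber end at (436,268) pointing toward the robot's right. The knob view has the knob top at (440,295), rotated about 20° in the image. I'll measure both from depth, and the lens from the scene and side clouds.

```bash
python3 - <<'E'
from h import *
import pickle
def rect(P): 
    (cx,cy),(w,h),a=cv2.minAreaRect((P[:,:2]*1000).astype(np.float32)); return np.round([cx,cy,w,h,a],1)
c=pickle.load(open('w_knob.pkl','rb')); W=cloud(c); hsv=cv2.cvtColor(c['img'],cv2.COLOR_RGB2HSV)
m=(W[...,2]>.018)&(np.hypot(W[...,0]-.5,W[...,1]+.21)<.045)
P=W[m]; print('knob',m.sum(),rect(P),np.median(P[:,2]))
def corners(c,mask,h):
    cs,_=cv2.findContours(mask.astype(np.uint8),cv2.RETR_EXTERNAL,cv2.CHAIN_APPROX_NONE); k=max(cs,key=cv2.contourArea)[:,0]
    Q=np.array([onplane(c,u,v,h) for u,v in k]); return rect(Q)
top=m&(W[...,2]>.0225); print('knob ray',corners(c,top,.026))
for n in ['w_valve']:
    c=pickle.load(open(n+'.pkl','rb')); W=cloud(c)
    near=np.hypot(W[...,0]-.535,W[...,1]-.03)<.09
    m=near&(W[...,2]>.040)&(W[...,2]<.052); print('valve top',m.sum(),rect(W[m]),np.median(W[m][:,2]),corners(c,m,.046))
    s=near&(W[...,2]>.062); print('spindle',s.sum(),np.median(W[s],0),rect(W[s]))
    m2=near&(W[...,2]>.003)&(W[...,2]<.06); print('cradle',rect(W[m2]))
    b=near&(W[...,2]>.040)&(c['img'].max(2)<90); print('rubber',b.sum(),np.median(W[b],0))
    k=(W[...,2]>.0225)&(np.hypot(W[...,0]-.5,W[...,1]+.21)<.045); print('knob fromw',k.sum(),rect(W[k]),corners(c,k,.026))
D=pickle.load(open('d0.pkl','rb'))
for n in ['scene','side']:
    c=D[n];W=cloud(c);
    m=(abs(W[...,0]-.72)<.09)&(abs(W[...,1]-.275)<.07)&(W[...,2]>.255)
    print(n,m.sum(),W[m].min(0),W[m].max(0))
E
```

```text
knob 15828 [ 505.7 -195.2   60.7   74.1   46.1] 0.24033042608949698
knob ray [ 634.8 -353.3  363.   197.7   10.5]
valve top 3515 [534.5  37.3 109.9  35.2  89.4] 0.04586175477152482 [533.7  37.6 109.1  34.6  89.6]
spindle 25162 [0.52436049 0.01261716 0.27408916] [509.4  12.4 117.7  81.4  33. ]
cradle [564.1  34.2 141.7 121.8  89.5]
rubber 24522 [0.52509032 0.01241145 0.27466469]
knob fromw 526 [ 511.3 -212.6   36.5   37.6   35.3] [ 511.2 -211.2   37.7   38.2   35.2]
scene 546 [0.65730514 0.20506224 0.25529361] [0.76716477 0.31167926 0.36840983]
side 196 [0.65463949 0.20531906 0.25516632] [0.71841915 0.31770503 0.34662505]
```

```bash
python3 - <<'E'
from h import *
import pickle
def rect(P): 
    (cx,cy),(w,h),a=cv2.minAreaRect((P[:,:2]*1000).astype(np.float32)); return np.round([cx,cy,w,h,a],1)
for n in ['w_knob','w_valve']:
    c=pickle.load(open(n+'.pkl','rb')); W=cloud(c)
    m=(W[...,2]>.0245)&(W[...,2]<.035)&(np.hypot(W[...,0]-.51,W[...,1]+.21)<.045); print(n,m.sum(),rect(W[m]),W[m].mean(0))
s=(np.hypot(W[...,0]-.535,W[...,1]-.03)<.07)&(W[...,2]>.066)&(W[...,2]<.085); print('spindle',s.sum(),W[s].mean(0),rect(W[s]))
s=(np.hypot(W[...,0]-.535,W[...,1]-.03)<.07)&(W[...,2]>.041)&(W[...,2]<.05)&(c['img'].max(2)<90); print('rub',s.sum(),W[s].mean(0),rect(W[s]))
b=(c['img'][...,2]>120)&(c['img'][...,0]<80)&(np.hypot(W[...,0]-.535,W[...,1]-.03)<.09)&(W[...,2]<.03); print('blue',b.sum(),rect(W[b]))
for e in (.4,.2,0,-.2):
    Rm=np.array([[np.sin(e),0,np.cos(e)],[0,-1,0],[np.cos(e),0,-np.sin(e)]]).T if 0 else np.column_stack([[np.sin(e),0,np.cos(e)],[0,-1,0],[np.cos(e),0,-np.sin(e)]])
    for x in (.46,.52):
        for y in(.27,.18):
            for z in (.24,.3):
                q=r.inverse_kinematics([x,y,z],list(R.from_matrix(Rm).as_euler('xyz')));
                if q is not None: print(e,x,y,z,np.round(q,2))
E
```

```text
w_knob 871 [ 510.3 -212.7   36.6   36.2   34. ] [ 0.51057304 -0.21263373  0.02584487]
w_valve 470 [ 511.3 -212.7   36.    37.6   35.6] [ 0.51064894 -0.21210471  0.02583503]
spindle 173 [0.53398477 0.0673522  0.06954566] [534.4  67.3  11.8  11.9  90. ]
rub 732 [0.53384438 0.00322723 0.04610418] [531.6   2.9  32.7  30.2  90. ]
blue 555 [536.   33.2 136.1  57.1  89.3]
0.4 0.46 0.27 0.24 [ 0.62  0.59  2.31  3.84  0.98 -1.74]
0.4 0.46 0.27 0.3 [ 0.62  0.4   2.26  3.98  0.81 -1.95]
0.4 0.46 0.18 0.3 [ 0.32  0.37  2.43  3.54  0.85 -1.71]
0.4 0.52 0.27 0.24 [ 0.52  0.59  2.22  3.78  0.89 -1.78]
0.4 0.52 0.27 0.3 [ 0.52  0.43  2.17  3.9   0.73 -1.97]
0.4 0.52 0.18 0.24 [ 0.26  0.6   2.37  3.42  1.   -1.62]
0.4 0.52 0.18 0.3 [ 0.26  0.39  2.32  3.49  0.75 -1.73]
0.2 0.46 0.27 0.24 [ 0.66  0.79  2.36  3.8   1.38 -1.57]
0.2 0.46 0.27 0.3 [ 0.66  0.58  2.34  3.84  1.19 -1.72]
0.2 0.52 0.27 0.24 [ 0.55  0.76  2.27  3.71  1.27 -1.63]
0.2 0.52 0.27 0.3 [ 0.55  0.58  2.24  3.75  1.1  -1.76]
0.2 0.52 0.18 0.24 [ 0.27  0.82  2.44  3.41  1.49 -1.54]
0.2 0.52 0.18 0.3 [ 0.27  0.59  2.41  3.43  1.23 -1.61]
0 0.46 0.27 0.24 [ 0.67  0.99  2.37  3.82  1.74 -1.44]
0 0.46 0.27 0.3 [ 0.67  0.79  2.37  3.81  1.58 -1.56]
0 0.52 0.27 0.24 [ 0.56  0.94  2.28  3.7   1.63 -1.53]
0 0.52 0.27 0.3 [ 0.56  0.76  2.28  3.7   1.48 -1.63]
-0.2 0.46 0.27 0.24 [ 0.66  1.16  2.33  3.87  2.04 -1.34]
-0.2 0.46 0.27 0.3 [ 0.66  0.98  2.36  3.83  1.93 -1.44]
-0.2 0.52 0.27 0.24 [ 0.55  1.09  2.24  3.72  1.93 -1.47]
-0.2 0.52 0.27 0.3 [ 0.55  0.93  2.27  3.7   1.82 -1.54]
-0.2 0.52 0.18 0.24 [ 0.27  1.22  2.4   3.49  2.23 -1.41]
-0.2 0.52 0.18 0.3 [ 0.27  1.04  2.44  3.45  2.09 -1.47]<sys>:0: UserWarning: Gimbal lock detected. Setting third angle to zero since it is not possible to uniquely determine all angles.
```

```bash
python3 - <<'E'
from h import *
import pickle
D=pickle.load(open('d0.pkl','rb')); W=np.concatenate([cloud(D[n]).reshape(-1,3) for n in('scene','side')])
# left instrument: min y / x by height
m=(W[:,2]>.1)&(W[:,2]<.5)&(W[:,0]>.25)&(W[:,0]<.9)&(W[:,1]>.3)&(W[:,1]<.8)
for a in np.arange(.25,.9,.1):
    k=m&(W[:,0]>=a)&(W[:,0]<a+.1); print(a.round(2),k.sum(),W[k][:,1].min() if k.any() else None)
for e in (.5,.6,.75):
  for yw in (0,.25):
    Rm=R.from_euler('z',yw).as_matrix()@np.column_stack([[-np.sin(e),0,-np.cos(e)],[0,1,0],[np.cos(e),0,-np.sin(e)]])
    cam=np.array([.38,.27-.25*np.tan(yw),.28]); t=cam+Rm@[-.083,0,.142]
    q=r.inverse_kinematics(list(t),list(R.from_matrix(Rm).as_euler('xyz')))
    print(e,yw,t.round(3),None if q is None else np.round(q,2))
E
```

```text
0.25 3094 0.4833577774243126
0.35 11033 0.4476258633942858
0.45 5594 0.449153059288331
0.55 4839 0.4451959214059551
0.65 4353 0.30002413573543674
0.75 3391 0.3000212843287023
0.85 1180 0.441477324338722
0.5 0 [0.544 0.27  0.285] [0.47 0.42 2.1  3.99 0.56 1.05]
0.5 0.25 [0.539 0.247 0.285] [0.23 0.38 2.22 3.11 0.53 1.59]
0.6 0 [0.544 0.27  0.268] [0.46 0.41 2.06 4.15 0.44 0.88]
0.6 0.25 [0.539 0.247 0.268] [0.23 0.36 2.18 3.11 0.37 1.6 ]
0.75 0 [0.54  0.27  0.244] [0.43 0.4  2.01 4.57 0.31 0.45]
0.75 0.25 [0.535 0.246 0.244] [0.24 0.36 2.11 3.07 0.15 1.63]
```

```bash
python3 - <<'E'
from h import *
import pickle
r.servo_line([0.45,-0.1,0.3],0.25)
e,yw=.6,.25
Rm=R.from_euler('z',yw).as_matrix()@np.column_stack([[-np.sin(e),0,-np.cos(e)],[0,1,0],[np.cos(e),0,-np.sin(e)]])
r.movep([.539,.247,.268],list(R.from_matrix(Rm).as_euler('xyz'))); r.wait(.15)
c=r.camera('wrist'); pickle.dump(c,open('w_cam.pkl','wb')); save(c,'w_cam.png',None,1.5)
print(r.get_t(),r.get_tcp_pos(),c['position'],r.get_q())
E
```

```text
7.8083 [0.53923813 0.24685835 0.26815634] [0.37943405 0.20497198 0.2792246 ] [0.23475423 0.36547366 2.1766123  3.10764602 0.37181136 1.59385898]
```

View pics/w_cam.png

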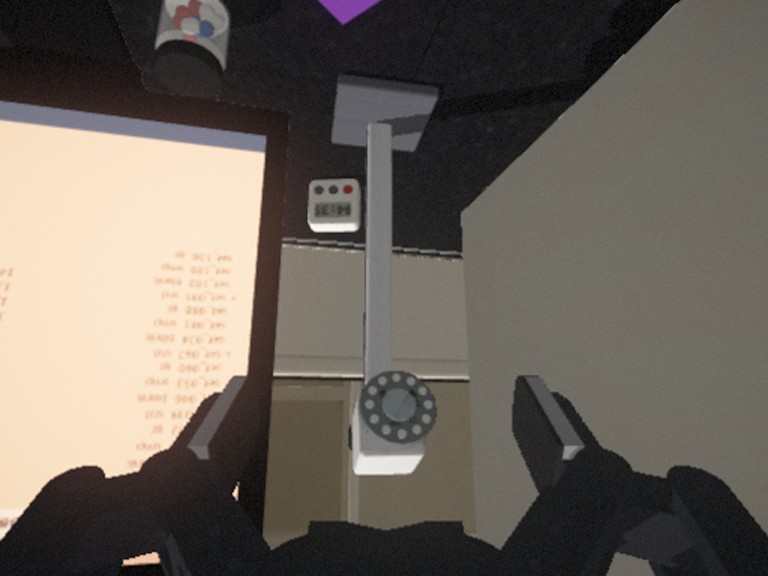

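The upside-down image shows the lens ring centred at (399,406), with radius about 37, the white head below it, and the post going up to the base at (385,112). I'll fit a plane to the ring.

```bash
python3 - <<'E'
from h import *
import pickle
c=pickle.load(open('w_cam.pkl','rb')); W=cloud(c); v,u=np.indices(W.shape[:2])
d=np.hypot(u-266,v-271); print('depths',c['z_map'][271,250:285:3].round(3), c['z_map'][255:290:3,266].round(3))
def plane(P,it=5):
    for _ in range(it):
        m=np.median(P,0) if 0 else P.mean(0); n=np.linalg.svd(P-m)[2][2]; n*=np.sign(n[0]); s=(P-m)@n; P=P[abs(s)<max(.003,1.5*s.std())]
    return m,n,len(P),s.std()
for lo,hi in((0,8),(10,22),(0,22),(14,22)):
    P=W[(d>=lo)&(d<=hi)]; P=P[np.isfinite(P[:,0])]; P=P[abs(P[:,0]-np.median(P[:,0]))<.03]
    m,n,k,s=plane(P); print(lo,hi,k,m.round(4),n.round(3),'tilt',np.arcsin(n[2]).round(3),'yaw',np.arctan2(n[1],n[0]).round(3),s.round(4))
# ring contour as ellipse
g=(d<30)&(c['z_map']>0)&(abs(W[...,0]-np.median(W[(d<20)][:,0]))<.03)&(c['img'].max(2)<235)
# base rect
b=(W[...,2]<.022)&(W[...,2]>.006)&(np.hypot(W[...,0]-.75,W[...,1]-.29)<.09)
(q,wh,a)=cv2.minAreaRect((W[b][:,:2]*1000).astype(np.float32)); print('base',b.sum(),q,wh,a,np.median(W[b][:,2]))
# post: front face by height
for z0 in (.06,.12,.18,.22):
    k=(abs(W[...,2]-z0)<.01)&(abs(W[...,0]-.73)<.07)&(abs(W[...,1]-.28)<.04); print('post',z0,k.sum(),np.median(W[k],0).round(3))
k=(W[...,2]>.05)&(W[...,2]<.23)&(abs(W[...,0]-.73)<.05)&(abs(W[...,1]-.28)<.025);m,n,kk,s=plane(W[k]);print('postplane',m.round(3),n.round(3),kk,'yaw',np.arctan2(n[1],n[0]))
# white box side
wht=(d<60)&(v>285)&(c['img'].min(2)>140)&(abs(W[...,0]-.7)<.08); P=W[wht]; m,n,kk,s=plane(P); print('white',kk,m.round(3),n.round(3),P.min(0).round(3),P.max(0).round(3))
E
```

```text
depths [0.285 0.286 0.284 0.286 0.286 0.287 0.288 0.288 0.289 0.29  0.292 0.291] [0.299 0.299 0.294 0.293 0.29  0.287 0.285 0.285 0.283 0.281 0.279 0.278]
0 8 197 [0.6656 0.2875 0.2768] [0.907 0.061 0.417] tilt 0.43 yaw 0.067 0.0006
10 22 1209 [0.6667 0.2879 0.2765] [0.912 0.059 0.406] tilt 0.418 yaw 0.064 0.0008
0 22 1513 [0.6665 0.2879 0.2766] [0.912 0.058 0.406] tilt 0.418 yaw 0.064 0.0009
14 22 905 [0.6668 0.288  0.2765] [0.91  0.06  0.409] tilt 0.422 yaw 0.066 0.0008
base 2469 (739.21826171875, 291.8086853027344) (90.62859344482422, 89.90433502197266) 3.958505392074585 0.011337775388848392
post 0.06 214 [0.741 0.291 0.06 ]
post 0.12 248 [0.742 0.291 0.12 ]
post 0.18 269 [0.742 0.29  0.18 ]
post 0.22 298 [0.742 0.29  0.22 ]
postplane [0.742 0.292 0.145] [0.996 0.088 0.   ] 2078 yaw 0.08792627931310529
white 554 [0.701 0.288 0.315] [ 0.416  0.045 -0.908] [0.683 0.266 0.292] [0.725 0.312 0.324]
```

Lens is at (0.666, 0.288, 0.277), tilted 0.42 down with yaw 0.067. The focus point is therefore (0.520, 0.278, 0.211), inside the stated height range. Next I'll check IK for the plan and fetch the knob.

```bash
cat >> h.py <<'E'
n=np.array([.911,.06,.409]); n/=np.linalg.norm(n); LENS=np.array([.6664,.2878,.2766])
yv=np.cross([0,0,1],n); yv/=np.linalg.norm(yv); RF=np.column_stack([n,yv,np.cross(n,yv)]); FOCUS=LENS-.16*n
TV=np.column_stack([[0,1,0],[1,0,0],[0,0,-1]])
def eul(M): return list(R.from_matrix(M).as_euler('xyz'))
VYAW=np.deg2rad(-.5); DOWN=[np.pi,0,np.pi/2+VYAW]
E
python3 - <<'E'
from h import *
Rt=RF@TV; grip=FOCUS+RF@(np.array([-17,-54,8])/1000); tcp=grip+Rt[:,2]*.0187
print('focus',FOCUS,'tcp',tcp)
r.movep([0.45,-0.1,0.3],[np.pi,0,1.75])
for d in (0,.05,.1): print(d,np.round(r.inverse_kinematics(list(tcp-d*n),eul(Rt)),2))
for a in (34.7,124.7,-55.3): print(a,r.inverse_kinematics([.5105,-.2125,.1],[np.pi,0,np.deg2rad(a)]))
import pickle
c=pickle.load(open('w_knob.pkl','rb')); W=cloud(c)
m=(np.hypot(W[...,0]-.5105,W[...,1]+.2125)<.11)&(W[...,2]>.008)&(W[...,2]<.06)&(np.hypot(W[...,0]-.5105,W[...,1]+.2125)>.03); P=W[m]
if len(P): print(len(P),P.min(0),P.max(0))
m=(abs(W[...,0]-.6)<.1)&(abs(W[...,1]+.3)<.1)&(W[...,2]>.03)&(W[...,2]<.06); print(W[m].min(0),W[m].max(0))
print(r.get_t())
E
```

```text
focus [0.52069841 0.27820385 0.21118623] tcp [0.51313155 0.22358849 0.19447111]
0 [ 0.25  0.4   1.93 -0.19  0.41  0.35]
0.05 [ 0.27  0.39  2.05 -0.29  0.3   0.47]
0.1 [ 0.3   0.4   2.16 -0.52  0.19  0.73]
34.7 [-5.96553800e-01  6.20815455e-01  1.72591939e+00 -4.44089210e-16
  7.94857811e-01  3.68613276e-01]
124.7 [-0.5965538   0.62081545  1.72591939  0.          0.79485781 -1.20218305]
-55.3 [-5.96553800e-01  6.20815455e-01  1.72591939e+00 -4.44089210e-16
  7.94857811e-01  1.93940960e+00]
43 [ 0.48174386 -0.2422234   0.00841936] [ 0.4986771  -0.23864538  0.01326647]
[ 0.63237074 -0.30374942  0.03011623] [ 0.66207865 -0.27940095  0.04193457]
10.4333
```

```bash
python3 - <<'E'
from h import *
o=[np.pi,0,np.deg2rad(124.7)]
r.command_gripper(.06)
r.movep([.5105,-.2125,.07],o)
r.servo_line([.5105,-.2125,.004],.08,until_force=12)
print(r.get_tcp_pos(),r.get_contact_force())
r.command_gripper(.02); print('w',r.get_gripper_width(),r.get_gripper_force())
r.servo_line([.5105,-.2125,.16],.2); 
r.movep([.534,.0675,.16],DOWN)
r.servo_line([.534,.0675,.098],.15); r.wait(.2)
c=r.camera('wrist'); save(c,'w_over.png',None,1.5); print(r.get_t(),r.get_gripper_width(),r.get_contact_force())
E
```

```text
[ 0.51077275 -0.21267212  0.00426037] [ 0.43841974 -0.66487441  0.34136578]
w 0.03303364725787834 60.45394420623779
15.9917 0.03287261984573504 [-0.42429571  0.25627561 -1.12103511]
```

View pics/w_over.png

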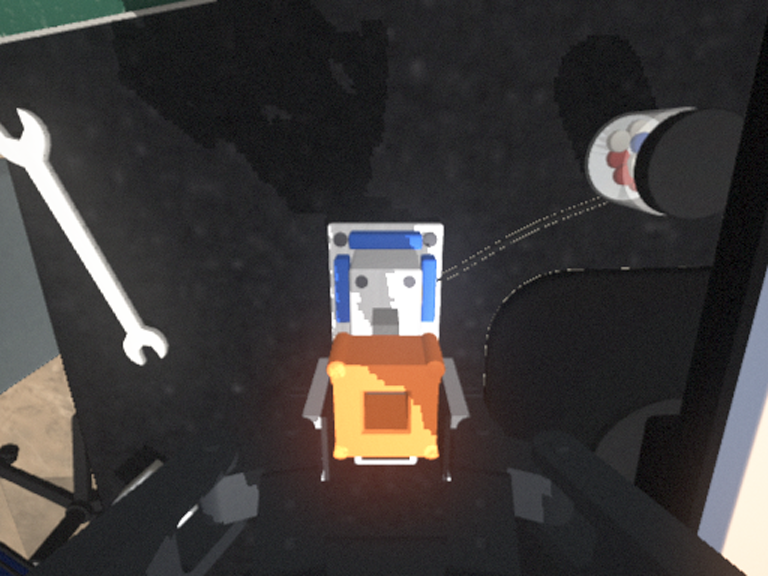

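The knob is held squarely, with its hole at (386,412), and the spindle at (385,318) is in line with it. I'll correct the target with the measured hole centre and push down.

```bash
python3 - <<'E'
from h import *
c=r.camera('wrist'); t=np.array(r.get_tcp_pos())
W=cloud(c); m=(abs(W[...,2]-.12)<.004)&(np.hypot(W[...,0]-.534,W[...,1]-.0675)<.03)
(q,wh,a)=cv2.minAreaRect((W[m][:,:2]*1000).astype(np.float32)); print('knob rect',q,wh,a,np.median(W[m][:,2]))
hc=onplane(c,386/1.5,412/1.5,.1205); print('hole',hc,t)
err=np.array(q)/1000-[.534,.0675]; print('err',err)
err=np.clip(err,-.006,.006); tgt=np.array([.534,.0675])-err+(t[:2]-[.534,.0675])*0
hit=r.servo_line([*tgt,.060],.06,until_force=12); print(hit,r.get_tcp_pos(),r.get_contact_force())
hit=r.servo_line([*tgt,.046],.03,until_force=20); print(hit,r.get_tcp_pos(),r.get_contact_force(),r.get_t())
E
```

```text
knob rect (533.9917602539062, 67.21871948242188) (37.116573333740234, 58.864192962646484) 88.96131134033203 0.11998936548642568
hole [0.53518391 0.06686353 0.1205    ] [0.53456112 0.06744935 0.09887359]
err [-8.23974609e-06 -2.81280518e-04]
False [0.53375341 0.06777153 0.05979604] [-1.0269043  -0.5898188  -0.45211094]
True [0.53428177 0.06780125 0.05080095] [-0.37377539  0.15958093  4.86260507] 17.2083
```

```bash
python3 - <<'E'
from h import *
r.command_gripper(.06); t=r.get_tcp_pos()
r.servo_line([t[0],t[1],.12],.15); r.wait(.3)
c=r.camera('wrist'); W=cloud(c); m=(W[...,2]>.060)&(W[...,2]<.085)&(np.hypot(W[...,0]-.534,W[...,1]-.0675)<.03)
(q,wh,a)=cv2.minAreaRect((W[m][:,:2]*1000).astype(np.float32)); print('knob',q,wh,a,np.percentile(W[m][:,2],[5,50,95]))
m=(W[...,2]>.042)&(W[...,2]<.05)&(np.hypot(W[...,0]-.534,W[...,1]-.0375)<.07)
(q,wh,a)=cv2.minAreaRect((W[m][:,:2]*1000).astype(np.float32)); print('valve',q,wh,a,np.median(W[m][:,2]))
save(c,'w_seat.png',(150,100,400,340),2.4); print(r.get_t())
E
```

```text
knob (534.2113647460938, 67.6210708618164) (36.75465393066406, 36.83051681518555) 89.77447509765625 [0.06432508 0.0716315  0.07280086]
valve (534.4690551757812, 37.293701171875) (110.45491790771484, 34.69532012939453) 89.83238983154297 0.04601972650762437
18.55
```

View pics/w_seat.png

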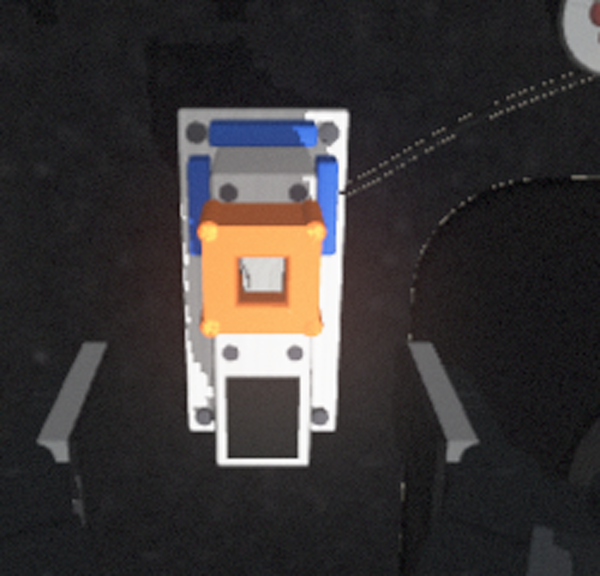

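The knob top sits at 72 mm, with the spindle showing through the hole at (263,273), so it is fully down. The rubber end is free at (263,418). Next I'll grip the rubber end, lift and present the valve.

```bash
python3 - <<'E'
from h import *
gx,gy=.5343,.0053
r.servo_line([gx,gy,.12],.2); r.command_gripper(.075)
h=r.servo_line([gx,gy,.013],.1,until_force=12); print(h,r.get_tcp_pos())
r.command_gripper(.02); print('w',r.get_gripper_width(),r.get_gripper_force())
r.servo_line([gx,gy,.2],.1); print(r.get_contact_force(),r.get_gripper_width(),r.get_t())
r.servo_line([.5,.15,.21],.12)
Rt=RF@TV; grip=FOCUS+RF@(np.array([-17,-54,8])/1000)
# pinch was at z=.013+.0187 -> 6+30 nominal; tcp is 23 mm below valve_grip
tcp=grip+Rt[:,2]*(.036-.0132)
r.servo_line(list(tcp),.1,ori=eul(Rt)); r.wait(.3)
print(r.get_tcp_pos(),tcp,r.get_q(),r.get_gripper_width(),r.get_t())
for n_ in('wrist','side','scene'):
    c=r.camera(n_); import pickle; pickle.dump(c,open('f_'+n_+'.pkl','wb')); 
    save(c,'f_'+n_+'.png',None if n_=='wrist' else (150,60,310,180),1.5 if n_=='wrist' else 4.5)
E
```

```text
False [0.53478395 0.00519896 0.01350493]
w 0.032786894934330624 60.84003925323486
[ 0.33528808  0.8139165  -3.65854465] 0.03311466280514367 23.0
[0.5152735  0.22333291 0.19095172] [0.51480416 0.22369865 0.19072942] [ 0.25052786  0.40386156  1.9301647  -0.1952947   0.39928583  0.35000739] 0.03326700952197227 25.6167
```

View pics/f_wrist.png

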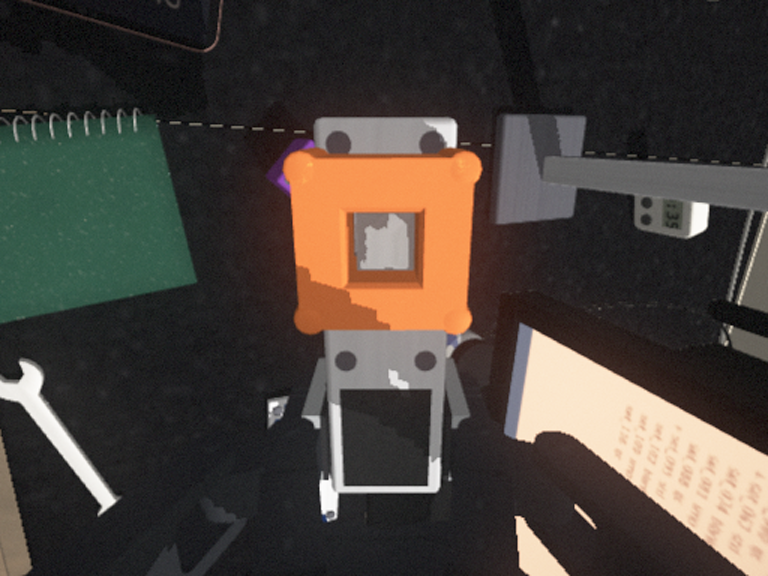

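View pics/f_scene.png

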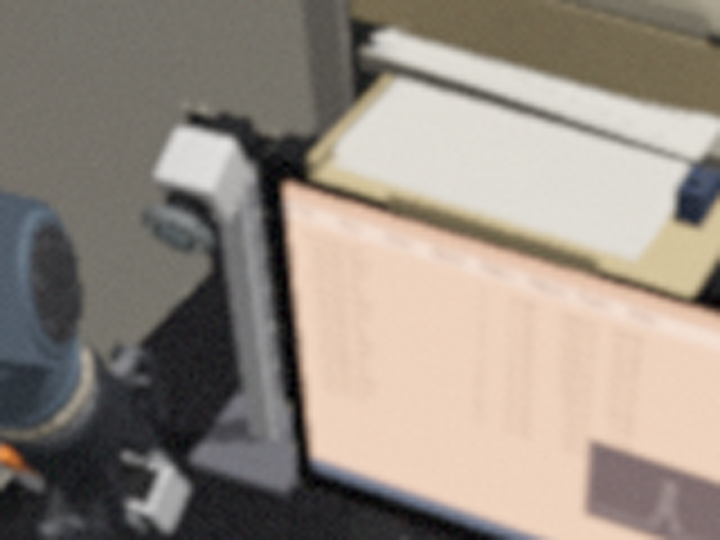

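The wrist view shows the valve held by its rubber end at (385,440), with the knob at (382,243) and the spindle visible in its bore. The scene crop shows the gripper clear of the stand. I'll check the pose numerically for droop.

```bash
python3 - <<'E'
from h import *
import pickle
c=pickle.load(open('f_wrist.pkl','rb')); W=cloud(c); 
V=(W-FOCUS)@RF+np.array([.017,.022,.022])   # expected valve frame
o=c['img'].astype(int); org=(o[...,0]>150)&(o[...,2]<90)&(abs(V[...,2]-.066)<.012)&(abs(V[...,0])<.03)&(abs(V[...,1]-.03)<.03)
def fit(m,n):
    P=V[m]; 
    for _ in range(4):
        a=np.linalg.lstsq(np.c_[P[:,:2],np.ones(len(P))],P[:,2],rcond=None)[0]; s=P[:,2]-P[:,:2]@a[:2]-a[2]; P=P[abs(s)<.002]
    print(n,len(P),'slopes x,y',a[:2].round(3),'mean',P.mean(0).round(4),'rect',cv2.minAreaRect((P[:,:2]*1000).astype(np.float32)))
fit(org,'knob top')
fit((abs(V[...,2]-.04)<.008)&(abs(V[...,0])<.022)&(V[...,1]<.012)&(V[...,1]>-.07),'block top')
print(r.get_tcp_pos(),r.get_gripper_force(),r.get_t())
E
```

```text
knob top 11226 slopes x,y [-0.    -0.001] mean [-0.0002  0.031   0.0653] rect ((-0.08534431457519531, 29.595653533935547), (36.608219146728516, 36.539207458496094), 89.78939056396484)
block top 8382 slopes x,y [-0.001 -0.006] mean [ 0.0004 -0.0247  0.0396] rect ((0.0010089874267578125, -26.91971778869629), (55.75583267211914, 43.83363723754883), 89.86506652832031)
[0.51495502 0.22354761 0.1908011 ] 60.10078310966492 25.7667
```

The pose is within about 1 mm and there is no droop. The knob is seated, with its top 65.3 mm up in the valve frame against 66 expected.

```bash
python3 -c "
from h import *
r.wait(.5); print(np.abs(r.get_dq()).max()); print(r.job_done(), r.get_t())"
```

```text
0.003009713964867023
the job is handed in; nothing more can be done
the job is handed in; nothing more can be done
```

I handed the job in with the knob fully down on the spindle and the valve held still by its rubber end in front of the lens, port mark within about 1 mm of the focus point by the wrist camera; the judge's result was not shown.

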